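# Ballast to weight on the spring scale

## Task

The closed tin on the spring scale is a counterweight that is still too light. Choose the steel slug, the yellow-topped or the blue-topped one, that brings the red pointer into the green band, set it down gently, upright, on the free half of the pan beside the tin, and leave the other slug on the bench.

Things in the scene. Friction and masses are not known exactly. Their poses are not given: they have to be found in the camera images.
- pan: Scale's aluminium pan; sinks level 1 mm per 10 g added, damped, settles in 1 s, can sink 95 mm. Origin: on its floor, mid free half (black disc); z up, +y to the tin fixed on it (68 mm wide, 64 high, centred at y 95). Floor x -72 to 72, y -62 to 132, lip 5 mm. Starts about 150 mm above the bench. Red pointers level with the floor. Grey gauge column at y 152-205, 292 mm high above bench.
- band_mid (a point): green clip on the faces of the scale's grey gauge column, set at a different height each time: the band the red pointer must come to rest in. The point is the band's middle; the band reaches 13 mm above and below it. It starts 15 to 54 mm below the pointer. Same axes as the pan.
- slug_small_mid (a point): small steel slug, an upright cylinder 30 mm across and 45 mm high, 250 g, yellow top; the point is its centre, half-way up; z is its own axis, up. Stands on the bench.
- slug_large_mid (a point): large steel slug, an upright cylinder 38 mm across and 51 mm high, 450 g, blue top; the point is its centre, half-way up; z is its own axis, up. Stands on the bench.
Not all that is in view belongs to the job. What is shaped like the part that bears slug_small_mid but purple or turquoise is not meant. Leave any orange look-alike of the part that bears slug_large_mid alone.

How it is judged:
At the end, for the whole second after the job is handed in: The pan is at rest with the red pointer (level with its floor) inside the green band, within 13 mm of the band's middle; one slug stands upright (within about 11 degrees) on the pan's free half, its axis within 45 mm of the pan's origin; the other slug is on the bench (z of pan in the frame of band_mid between -0.013 and 0.013 m and linear speed of pan below 0.02 m/s and ((horizontal distance between slug_small_mid and pan below 0.045 m and z of slug_small_mid in the frame of pan between 0.0165 and 0.0285 m and angle between slug_small_mid's own z axis and vertical below 0.2 rad and height (world z) of slug_large_mid between 0 and 0.04 m) or (horizontal distance between slug_large_mid and pan below 0.045 m and z of slug_large_mid in the frame of pan between 0.0195 and 0.0315 m and angle between slug_large_mid's own z axis and vertical below 0.2 rad and height (world z) of slug_small_mid between 0 and 0.04 m))); the robot touches nothing.
It fails at once if the pan was jolted (moved faster than 0.35 m/s), as by a dropped slug (linear speed of pan above 0.35 m/s).
It also fails if it takes over 38 s, if anything falls off the work surface, if the arm or the gripper's body presses on something with over 40 N, if the wrist force passes 120 N, or if a joint passes its speed limit or range.

## Robot

A 6-joint arm with a two-finger parallel gripper is mounted at the origin on the work surface. World frame = base frame: x ahead of the robot, y to its left, z up, the work surface at z = 0. Lengths are in m, angles in rad, forces in N, time in s.
With the tool pointing down it reaches from about 0.35 to 0.975 m from the base axis. Payload 7.1 kg.
Tool frame: the origin (TCP) lies at the very end of the fingers, on their centre line; the grasp point (between the pads) lies 19 mm behind it; z points along the fingers, x is the direction in which the jaws open and shut, and the axes are right-handed (so a half turn about z gives the same grasp; the last joint's range is limited). The gripper opens to 88 mm and grips with 3 to 60 N. Pads are 20 mm wide; open, the fingers measure 115 mm over their backs; the gripper's body (75 mm by 178 mm) begins 61 mm behind the grasp point.
Start: joints at [-1.256, 0.423, 1.63, -0, 1.089, -0.019], TCP at [0.205, -0.59, 0.223] pointing down, gripper open.
Joint ranges: [-3, 3], [-0.9, 2.11], [0.09, 2.58], [-1.31, 4.45], [0.11, 2.69], [-2.54, 2.54]. Speed limits (rad/s): [2.39, 2.39, 3.01, 3.14, 3.14, 3.14].

## Interface

Orientations are given as a rotation vector (axis times angle).
In Python, from bench import manip, snapshot, camera_info, nets gives the robot as it stands.
- The arm moves only by the tool step_arm, never from a script. Its argument "moves" is a list of rows, each a list of 5 numbers: the shift along the tool's x, y, z as a fraction of full scale, then the turn about the tool's z as a fraction of full scale, then the gripper command: -1 is shut, 1 is fully open, values between are in proportion. In form: [[tx, ty, tz, turn, hand], ...]. A call has 1 to 10 rows; each row is the pose to reach, as a shift and turn from the pose commanded when the call began, along the tool's axes at that moment; what a row does not reach only later rows make up. Full scale, the value 1, is 30 cm for a shift and 90 degrees for a turn. A row lasts 1/12 s, in which the tool goes at most 41.7 mm and 7.16 degrees, less where a joint would pass 70% of its speed; a pose out of reach is approached as far as the arm can. A call with a number of a shift or a turn outside -1 to 1 is refused whole. A call with a gripper value outside its range is refused whole. The fingers move at their own pace and stop on an object; the grip force is fixed at half the most. Time passes only in rows, so rows that repeat a pose let the fingers close. It gives the time, the measured TCP pose, the force and the opening at its end, in the units of the state.
- manip.observe(): the state, without advancing time (a new reading comes with each control period).
- snapshot(name): name is "side" or "top" or "wrist"; returns the picture (480x640x3 uint8, red, green, blue); there is no depth.
- camera_info(name): a dict with "mtx" (3x3 intrinsics, pixels), "k1" (the pictures are not rectified: a ray, as slopes to the right and down, at radius r is drawn at 1 + k1 r^2 times it, then the intrinsics apply), "R" (3x3) and "t" (3): a world point X has camera coordinates R X + t; the wrist camera has in their place "mount" (4x4, takes a point from camera to tool coordinates, whose origin is the TCP and whose axes are the tool frame's). Camera axes: x right, y down, z forward; pixel columns grow to the right and rows downward; lengths in m; the calibration is good to about 2 mm. A picture is of the moment at which its call begins: read the wrist's pose just before it. camera_info takes no time and is no camera call.
- manip.job_done(): hands the job in, once; it reports no verdict.
Trained networks look in the newest picture that a camera, given by its name, has taken for a name from the list of things; names that differ only in an ending like _2 or _b are one class to them, and where a whole thing is asked for, a point or a joint stands for the part that bears it (a point fixed in the world has none). Each returns a list of dicts, best first, with "score" (0 to 1); they miss things now and then, are a little off and sometimes report something else, mostly with a low value. They report only what shows in the picture. A call takes as long as a camera call. They do not tell look-alikes from the thing itself.
- nets.search_frame(query, camera): "at" ([column, row] in pixels, amid what is visible of it).
- nets.spot_point(query, camera): "at" ([column, row] in pixels: a listed point, or the origin of a listed thing).
The state is a dict: "t": time; "joints": joint angles; "joint_velocities": joint speeds; "joint_torque": joint torques, N m; "eef_pos": TCP position; "tcp_rot": TCP orientation; "ft_force": force on the tool from outside, world axes, zero at the start; "ft_torque": the same for the moment, N m; "gripper_width": finger opening in m.
Only numpy, scipy, OpenCV 4.12 (cv2) and the standard library are available. Lean on these libraries where they do the work, as an engineer would, in place of code of your own. Each camera call takes 0.05 s, during which the arm holds its last target.

## Working session

There is one attempt and no reset: what is moved stays moved. The work goes in short steps, Python scripts to look and compute and a tool call to move; the robot and the scene stay as the last step left them, time stands still between calls to the robot, and variables do not carry over. Pictures are saved under pics/ and viewed, and the job is handed in when it is done.

Besides the shell and the picture viewer there is one more tool, called as a command line: name --pt "numbers of a row" for each row, then --argument value for the rest. step_arm: Moves the arm, as the interface text tells. Its arguments: {"type":"object","properties":{"moves":{"type":"array","items":{"type":"array","items":{"type":"number"}}}},"required":["moves"]}

```bash
ls; mkdir -p pics; python3 - <<'E'
from bench import manip, snapshot, camera_info, nets
import cv2
print(manip.observe())
for n in("side","top","wrist"):
    im=snapshot(n); cv2.imwrite(f"pics/{n}0.png",im[:,:,::-1]); print(n,camera_info(n))
E
```

```text
pics
{'t': 0.0, 'joints': array([-1.25600904e+00,  4.23829452e-01,  1.63068557e+00, -1.53340781e-05,
        1.08859488e+00, -1.89944662e-02]), 'joint_velocities': array([-0.00074931, -0.00096276,  0.00072353, -0.00052993, -0.00224111,
        0.00153224]), 'joint_torque': array([ 3.15843885e-03, -5.44624865e+01, -2.73669505e+01,  6.44207094e-02,
        2.28345551e-02, -1.31642605e-04]), 'eef_pos': array([ 0.20461341, -0.5899709 ,  0.22191055]), 'tcp_rot': array([-2.55887563e+00,  1.82103035e+00,  1.92732884e-03]), 'ft_force': array([-0.59255199, -0.26459508, -0.21866438]), 'ft_torque': array([-0.05926557, -0.00254288,  0.02822224]), 'gripper_width': 0.0873060744436505}
side {'mtx': array([[501.562728  ,   0.        , 323.71487124],
       [  0.        , 501.562728  , 233.44353855],
       [  0.        ,   0.        ,   1.        ]]), 'k1': 0.015541674460348149, 'R': array([[-0.81565423, -0.578123  , -0.02195401],
       [-0.25646184,  0.3953274 , -0.88201109],
       [ 0.51858992, -0.71378571, -0.47071696]]), 't': array([0.47542697, 0.25630733, 0.69840607])}
top {'mtx': array([[594
[... 221 characters left out ...]
8],
       [-0.99174573,  0.0177002 , -0.12699255],
       [ 0.12691895, -0.00522581, -0.99189932]]), 't': array([0.02250596, 0.54629355, 1.35961335])}
wrist {'mtx': array([[335.91162808,   0.        , 321.25180783],
       [  0.        , 335.91162808, 235.41580053],
       [  0.        ,   0.        ,   1.        ]]), 'k1': 0.0032027528396339025, 'mount': array([[ 9.99999843e-01,  5.46774452e-04,  1.18850275e-04,
        -7.01455459e-04],
       [-5.58764476e-04,  9.64626285e-01,  2.63620595e-01,
        -7.09433384e-02],
       [ 2.94949073e-05, -2.63620621e-01,  9.64626439e-01,
        -1.60832067e-01],
       [ 0.00000000e+00,  0.00000000e+00,  0.00000000e+00,
         1.00000000e+00]])}
```

View pics/side0.png

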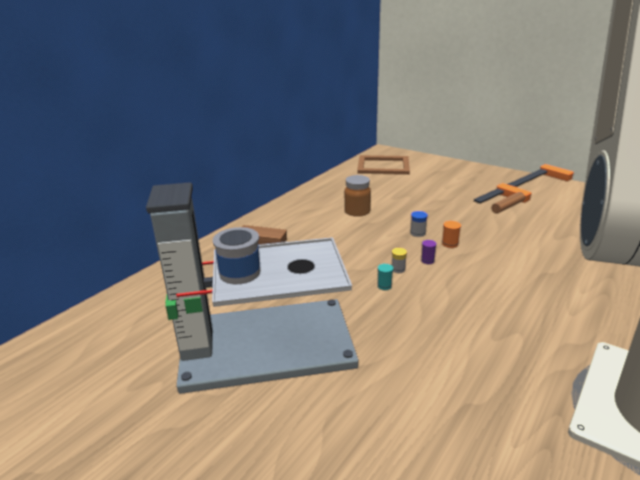

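View pics/top0.png

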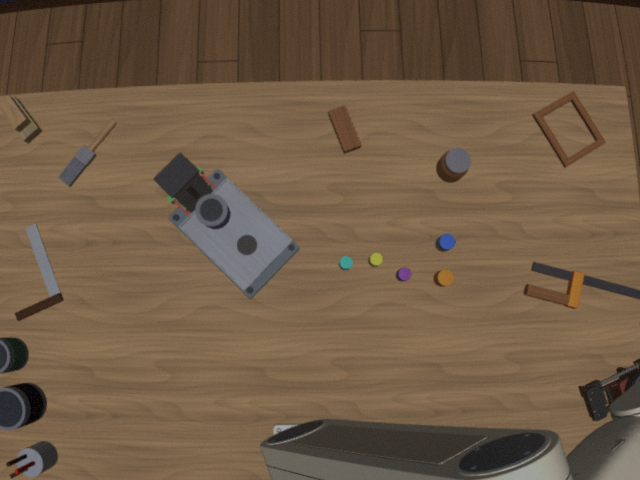

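View pics/wrist0.png

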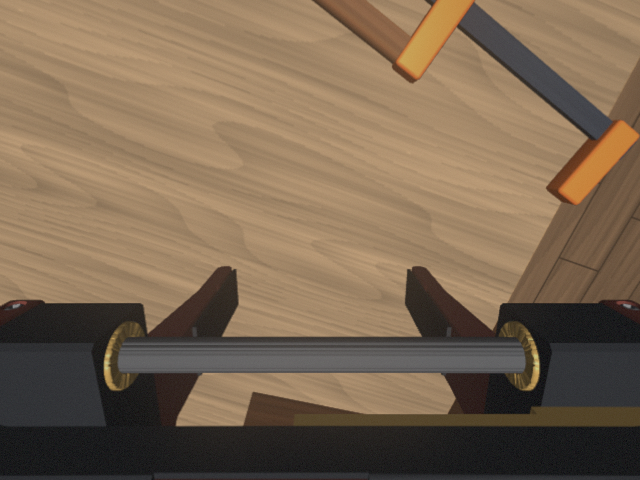

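```bash
python3 - <<'E'
import cv2,numpy as np
s=cv2.imread("pics/side0.png");t=cv2.imread("pics/top0.png")
a=cv2.resize(s[170:370,140:260],None,fx=3,fy=3,interpolation=cv2.INTER_CUBIC)
b=cv2.resize(s[200:300,370:470],(400,300),interpolation=cv2.INTER_CUBIC)
c=cv2.resize(t[200:300,330:465],(400,300),interpolation=cv2.INTER_CUBIC)
cv2.imwrite("pics/crop1.png",np.hstack([a,np.vstack([b,c])]))
E
cat > h.py <<'E'
import numpy as np,cv2
from scipy.spatial.transform import Rotation as Ro
from bench import manip,snapshot,camera_info,nets
def und(ci,px):
    m=ci["mtx"]; d=np.array([(px[0]-m[0,2])/m[0,0],(px[1]-m[1,2])/m[1,1]])
    p=d.copy()
    for _ in range(20): p=d/(1+ci["k1"]*(p@p))
    return np.array([p[0],p[1],1.])
def cam(n,ob=None):
    ci=camera_info(n)
    if "mount" in ci:
        T=np.eye(4);T[:3,:3]=Ro.from_rotvec(ob["tcp_rot"]).as_matrix();T[:3,3]=ob["eef_pos"]
        M=np.linalg.inv(T@ci["mount"]);R,t=M[:3,:3],M[:3,3]
    else:R,t=ci["R"],ci["t"]
    return ci,R,t
def ray(n,px,ob=None):
    ci,R,t=cam(n,ob);d=R.T@und(ci,px);return -R.T@t,d/np.linalg.norm(d)
def proj(n,X,ob=None):
    ci,R,t=cam(n,ob);c=R@np.asarray(X,float)+t;p=c[:2]/c[2];p=p*(1+ci["k1"]*(p@p))
    return p*ci["mtx"][0,0]+ci["mtx"][:2,2]
def tri(rs):
    A=np.zeros((3,3));b=np.zeros(3)
    for o,d in rs:
        P=np.eye(3)-np.outer(d,d);A+=P;b+=P@o
    X=np.linalg.solve(A,b);return X,[np.linalg.norm((np.eye(3)-np.outer(d,d))@(X-o)) for o,d in rs]
def atz(r,z): o,d=r;return o+d*(z-o[2])/d[2]
E
python3 - <<'E'
from h import *
snap={}
for n in("side","top"):
    for q in("pan","band_mid","slug_small_mid","slug_large_mid"):
        print(n,q,[(np.round(r["at"],1),round(r["score"],2)) for r in nets.spot_point(q,n)][:6])
E
```

```text
side pan [(array([299.8, 267.2]), 0.86)]
side band_mid [(array([183.3, 295.6]), 0.77)]
side slug_small_mid [(array([428.3, 248.6]), 0.84), (array([399.6, 261.2]), 0.6), (array([387.4, 278.1]), 0.58)]
side slug_large_mid [(array([450.2, 233.5]), 0.92), (array([417.6, 226.7]), 0.64)]
top pan [(array([247.9, 244.4]), 0.97)]
top band_mid []
top slug_small_mid [(array([446.3, 242.5]), 0.67), (array([341.9, 261.8]), 0.63), (array([405.5, 273.7]), 0.61), (array([375.8, 255.3]), 0.53)]
top slug_large_mid [(array([443. , 244.2]), 0.85), (array([440.6, 277.6]), 0.56)]
```

View pics/crop1.png

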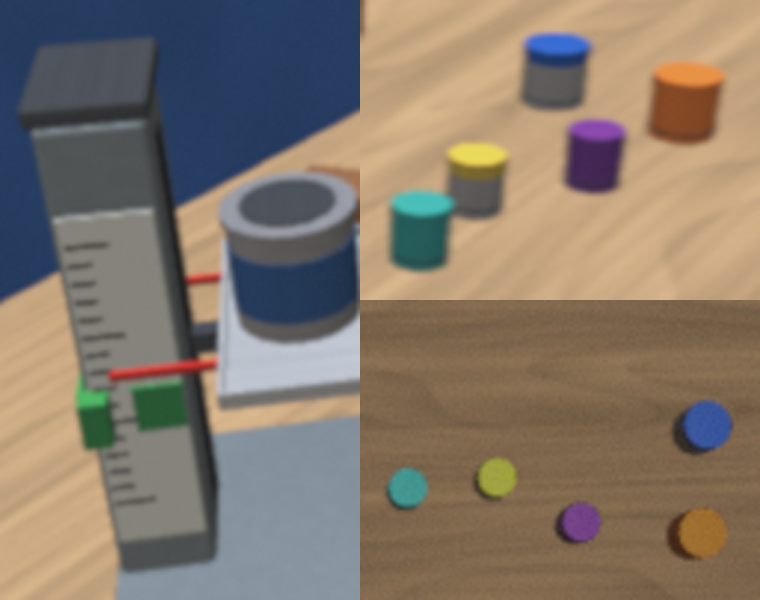

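```bash
python3 - <<'E'
from h import *
s=cv2.imread("pics/side0.png");t=cv2.imread("pics/top0.png")
def cent(im,lo,hi,box):
    x0,y0,x1,y1=box
    h=cv2.cvtColor(im[y0:y1,x0:x1],cv2.COLOR_BGR2HSV);m=cv2.inRange(h,lo,hi)
    n,l,st,c=cv2.connectedComponentsWithStats(m);i=1+np.argmax(st[1:,4]);return c[i]+[x0,y0],st[i,:5]+[x0,y0,0,0,0]
# disc
for im,b in((s,(275,250,330,280)),(t,(230,228,265,262))):print("disc",cent(im,(0,0,0),(180,255,70 if im is s else 75),b))
# tops
for nm,lo,hi,bs,bt in(("y",(20,120,60),(38,255,255),(385,240,415,275),(365,245,390,272)),("b",(105,150,60),(125,255,255),(405,205,432,240),(432,230,462,255))):
    print(nm,cent(s,lo,hi,bs),cent(t,lo,hi,bt))
ps=[299.8,267];pt=[247.5,244.5]
X,e=tri([ray("side",ps),ray("top",pt)]);print("pan",X,e)
for nm,a,b in(("y",(399.3,254),(376,259)),("b",(419,216),(447,242))):
    print(nm,tri([ray("side",a),ray("top",b)]))
print(cent(s,(55,100,40),(80,255,255),(160,290,180,325)),cent(s,(55,100,40),(80,255,255),(181,290,205,325)))
cv2.imwrite("pics/crop2.png",np.hstack([cv2.resize(t[140:310,145:310],(500,515),interpolation=cv2.INTER_CUBIC)]))
E
```

```text
disc (array([300.71721311, 266.14754098]), array([289, 260,  25,  13, 244]))
disc (array([246.48763251, 244.57243816]), array([237, 236,  20,  19, 283]))
y (array([398.86486486, 252.85810811]), array([392, 247,  15,  13, 148])) (array([375.84713376, 258.67515924]), array([369, 252,  14,  14, 157]))
b (array([418.83636364, 216.03636364]), array([412, 212,  15,   9, 110])) (array([446.61904762, 241.41071429]), array([439, 235,  16,  14, 168]))
pan [0.51870487 0.14899496 0.14636304] [np.float64(0.0007643513790622104), np.float64(0.000764351379062231)]
y (array([ 0.49084001, -0.14043074,  0.03688118]), [np.float64(0.0005874042859058347), np.float64(0.0005874042859057631)])
b (array([ 0.52750621, -0.3085865 ,  0.04502737]), [np.float64(0.00023301682338380271), np.float64(0.00023301682338382822)])
(array([171.23809524, 308.32142857]), array([166, 298,  11,  21, 168])) (array([192.83168317, 304.77722772]), array([185, 298,  17,  15, 202]))
```

View pics/crop2.png

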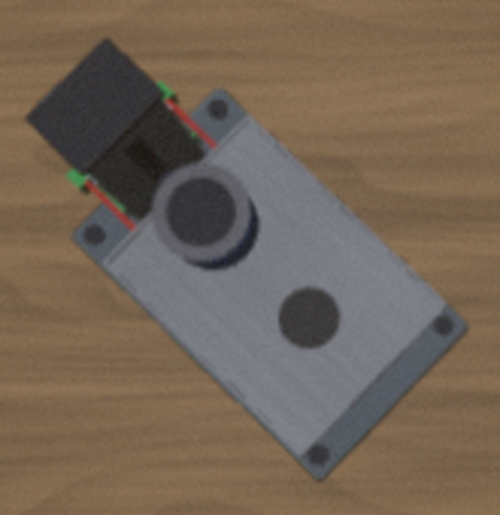

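```bash
python3 - <<'E'
from h import *
o=np.array([0.5187,0.149,0.1464])
tin=atz(ray("top",(211.7,209.3)),o[2]+.064);d=tin-o;print(tin,np.hypot(*d[:2]))
# pan edges in top crop (long edges at lip z)
f=lambda c:(145+c[0]*.33,140+c[1]*.33)
for z in(.1464,.1514):
    A=atz(ray("top",f((245,120))),z);B=atz(ray("top",f((448,303))),z);C=atz(ray("top",f((105,262))),z);D=atz(ray("top",f((305,455))),z)
    print(z,[np.degrees(np.arctan2(*(p-q)[1::-1])) for p,q in((A,B),(C,D))],np.linalg.norm(A-B),np.linalg.norm(A-C),(A+B+C+D)/4)
yaw=np.arctan2(d[1],d[0]);print("tin dir",np.degrees(yaw))
ey=np.array([np.cos(yaw),np.sin(yaw),0]);ex=np.array([ey[1],-ey[0],0])
loc=lambda X:np.array([(X-o)@ex,(X-o)@ey,(X-o)[2]])
for p in((177,294.8),(212,291.5)):print("ptr",loc(atz(ray("side",p),o[2])))
for p in((203,263.3),(213,262.6)):print("ptr2",loc(atz(ray("side",p),o[2])))
def pl(r,nrm,k):
    q,dd=r;return loc(q+dd*((k-(q-o)@nrm)/(dd@nrm)))
for px in((185,299),(185,313),(193,304.8),(201,297),(202,310.5)):
  print(px,[np.round(pl(ray("side",px),ex,k),4) for k in(-.04,-.03,.03,.04,.05)])
for px in((166,301),(171,308.3),(167,318),(176,317)):
  print(px,[np.round(pl(ray("side",px),ey,k),4) for k in(.205,.215)])
E
```

```text
[0.585193 0.216267 0.2104  ] 0.09458418575081344
0.1464 [np.float64(46.864637343514985), np.float64(45.74336687312972)] 0.19896289287370533 0.1437893914405662 [0.54207877 0.1742241  0.1464    ]
0.1514 [np.float64(46.864637343515014), np.float64(45.74336687312975)] 0.19818050383608216 0.14322396317419586 [0.54140066 0.17361739 0.1514    ]
tin dir 45.33153494696914
ptr [-3.81924323e-02  1.86355053e-01 -2.77555756e-17]
ptr [-4.01986828e-02  1.36214975e-01 -2.77555756e-17]
ptr2 [ 4.41130694e-02  1.52148373e-01 -2.77555756e-17]
ptr2 [ 4.29200837e-02  1.36298107e-01 -2.77555756e-17]
(185, 299) [array([-0.04  ,  0.176 , -0.0077]), array([-0.03  ,  0.1777, -0.0145]), array([ 0.03  ,  0.1876, -0.055 ]), array([ 0.04  ,  0.1892, -0.0617]), array([ 0.05  ,  0.1909, -0.0685])]
(185, 313) [array([-0.04  ,  0.1797, -0.0325]), array([-0.03  ,  0.1814, -0.0397]), array([ 0.03  ,  0.1917, -0.0826]), array([ 0.04  ,  0.1934, -0.0897]), array([ 0.05  ,  0.1951, -0.0969])]
(193, 304.8) [array([-0.04  ,  0.1662, -0.0196]), array([-0.03  ,  0.1677, -0.0265]), array([ 0.03  ,  0.1767, -0.0682]), array([ 0.04  ,  0.1782, -0.0751]), array([ 0.05  ,  0.1797, -0.0821])]
(201, 297) [array([-0.04  ,  0.153 , -0.0075]), array([-0.03  ,  0.1543, -0.0143]), array([ 0.03  ,  0.1621, -0.0548]), array([ 0.04  ,  0.1634, -0.0615]), array([ 0.05  ,  0.1647, -0.0683])]
(202, 310.5) [array([-0.04  ,  0.1548, -0.0318]), array([-0.03  ,  0.1561, -0.0389]), array([ 0.03  ,  0.1641, -0.0817]), array([ 0.04  ,  0.1654, -0.0888]), array([ 0.05  ,  0.1667, -0.096 ])]
(166, 301) [array([-0.0299,  0.205 , -0.0141]), array([ 0.0182,  0.215 , -0.0466])]
(171, 308.3) [array([-0.0053,  0.205 , -0.0453]), array([ 0.0446,  0.215 , -0.0801])]
(167, 318) [array([-0.0466,  0.205 , -0.0328]), array([ 2.00e-04,  2.15e-01, -6.66e-02])]
(176, 317) [array([ 0.0197,  0.205 , -0.0809]), array([ 0.0715,  0.215 , -0.1183])]
```

```bash
cat >> h.py <<'E'
def rel(target,xdir=None):
    ob=manip.observe();R=Ro.from_rotvec(ob["tcp_rot"]).as_matrix()
    d=R.T@(np.asarray(target)-ob["eef_pos"]);out=[np.round(d/.3,4)]
    if xdir is not None:
        for s in(1,-1):
            v=R.T@np.array([*xdir,0])*s;out.append(round(np.degrees(np.arctan2(v[1],v[0]))/90,4))
    return out
E
python3 - <<'E'
from h import *
ob=manip.observe();R=Ro.from_rotvec(ob["tcp_rot"]).as_matrix();print(ob["t"],R.round(3))
for px in((346,263),(376,258.7),(404,274),(447,241.5),(445,278)):print(px,atz(ray("top",px),.045))
u=atz(ray("top",(346,263)),.045)-atz(ray("top",(404,274)),.045);u/=np.linalg.norm(u);print("perp",-u[1],u[0])
print(rel([.488,-.139,.16],(-u[1],u[0])))
print("ex",rel([.5187,.149,.25],(.711,-.703)))
E
```

```text
0.55 [[ 0.328 -0.945  0.   ]
 [-0.945 -0.328  0.   ]
 [-0.    -0.    -1.   ]]
(346, 263) [ 0.48270055 -0.06919576  0.045     ]
(376, 258.7) [ 0.49135671 -0.13926367  0.045     ]
(404, 274) [ 0.45438598 -0.2036112   0.045     ]
(447, 241.5) [ 0.52847876 -0.30874201  0.045     ]
(445, 278) [ 0.44281686 -0.30018724  0.045     ]
perp -0.978525438328665 0.2061260937962346
[array([-1.1124, -1.385 ,  0.209 ]), np.float64(1.3447), np.float64(-0.6553)]
ex [array([-1.9859, -1.7962, -0.091 ]), np.float64(-0.2911), np.float64(1.7089)]
```

step_arm --pt "-0.8 -1 0 -0.6 0.6" --pt "-0.8 -1 0 -0.6 0.6" --pt "-0.8 -1 0 -0.6 0.6" --pt "-0.8 -1 0 -0.6 0.6" --pt "-0.8 -1 0 -0.6 0.6" --pt "-0.8 -1 0 -0.6 0.6" --pt "-0.8 -1 0 -0.6 0.6" --pt "-0.8 -1 0 -0.6 0.6" --pt "-0.8 -1 0 -0.6 0.6" --pt "-0.8 -1 0 -0.6 0.6"

```text
t: 1.38
eef_pos: [0.4116, -0.2614, 0.2229]
tcp_rot: [-3.107, 0.455, -0.001]
ft_force: [0.8, -0.0, 0.2]
gripper_width: 0.0705
```

```bash
python3 - <<'E'
from h import *
ob=manip.observe();im=snapshot("wrist");cv2.imwrite("pics/w1.png",im[:,:,::-1])
import pickle;pickle.dump(ob,open("o1.pkl","wb"))
print(ob["t"],ob["eef_pos"],rel([.4905,-.1395,.17]))
print(proj("wrist",[.491,-.1395,.045],ob),ob["ft_force"])
E
```

```text
1.3833 [ 0.41161745 -0.26136839  0.22292599] [array([ 0.1354, -0.4672,  0.1768])]
[367.28409258  67.67554406] [ 0.83863328 -0.02622305  0.19952054]
```

View pics/w1.png

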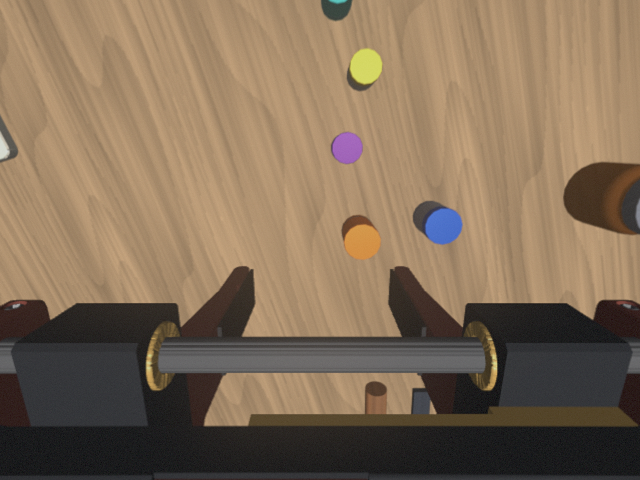

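The wrist view shows the yellow slug top at (366,66), close to the predicted (367,68). Purple is at (347,148), turquoise at (337,0), orange at (362,241) and blue at (443,226). Only (366,66) has a yellow top on a steel body, as the enlarged crop showed.

step_arm --pt "0.135 -0.467 0.22 0 0.6" --pt "0.135 -0.467 0.22 0 0.6" --pt "0.135 -0.467 0.22 0 0.6" --pt "0.135 -0.467 0.22 0 0.6" --pt "0.135 -0.467 0.22 0 0.6" --pt "0.135 -0.467 0.22 0 0.6" --pt "0.135 -0.467 0.22 0 0.6"

```text
t: 2.02
eef_pos: [0.4888, -0.1442, 0.1568]
tcp_rot: [3.107, -0.461, -0.0]
ft_force: [0.2, -0.8, -0.6]
gripper_width: 0.0706
```

```bash
python3 - <<'E'
from h import *
import pickle
ob=manip.observe();im=snapshot("wrist")[:,:,::-1].copy();cv2.imwrite("pics/w2.png",im)
o1=pickle.load(open("o1.pkl","rb"))
def c(im):
    m=cv2.inRange(cv2.cvtColor(im,cv2.COLOR_BGR2HSV),(24,120,150),(36,255,255));n,l,st,ce=cv2.connectedComponentsWithStats(m);i=1+np.argmax(st[1:,4]);return ce[i],st[i]
a=c(cv2.imread("pics/w1.png"));b=c(im);print(a,b)
print(ob["t"],ob["eef_pos"])
print(tri([ray("wrist",a[0],o1),ray("wrist",b[0],ob)]),atz(ray("wrist",b[0],ob),.045))
print(tri([ray("wrist",a[0],o1),ray("wrist",b[0],ob),ray("top",(376,258.7)),ray("side",(399.3,251.5))]))
E
```

```text
(array([365.57997824,  65.73340588]), array([350,  48,  32,  36, 919], dtype=int32)) (array([322.02270382, 224.52321981]), array([305, 208,  35,  34, 969], dtype=int32))
2.0167 [ 0.48878068 -0.14422037  0.15677737]
(array([ 0.49007528, -0.13751671,  0.0447541 ]), [np.float64(0.00014409182365003977), np.float64(0.0001440918236499463)]) [ 0.49021384 -0.13753814  0.045     ]
(array([ 0.49027271, -0.13821484,  0.04436703]), [np.float64(0.0008684726915271315), np.float64(0.0005302371787526809), np.float64(0.0015833271464985913), np.float64(0.0008032743440640745)])
```

View pics/w2.png

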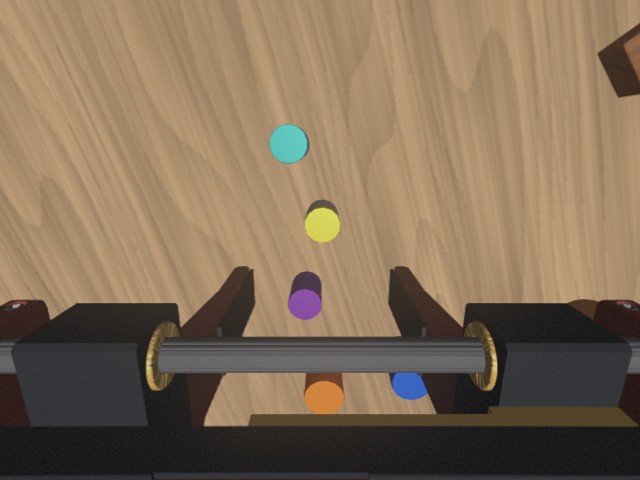

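```bash
python3 - <<'E'
from h import *
ob=manip.observe();print(ob["t"],ob["eef_pos"],ob["joint_velocities"].round(3),rel([.4902,-.1377,.01],(.978,-.206)),ob["tcp_rot"])
E
```

```text
2.0667 [ 0.48879505 -0.14455481  0.15710246] [-0.01  -0.01   0.002  0.003 -0.003  0.006] [array([-0.0025, -0.0234,  0.4903]), np.float64(-0.056), np.float64(1.944)] [ 3.10688019e+00 -4.62621592e-01  7.92326716e-04]
```

step_arm --pt "-0.002 -0.023 0.05 0 0.4" --pt "-0.002 -0.023 0.12 0 0.4" --pt "-0.002 -0.023 0.2 0 0.4" --pt "-0.002 -0.023 0.26 0 0.4" --pt "-0.002 -0.023 0.3 0 0.4" --pt "-0.002 -0.023 0.32 0 0.4" --pt "-0.002 -0.023 0.32 0 0.4"

```text
t: 2.65
eef_pos: [0.4896, -0.1375, 0.0602]
tcp_rot: [-3.107, 0.464, 0.002]
ft_force: [-1.0, 0.3, 1.3]
gripper_width: 0.0616
```

```bash
python3 - <<'E'
from h import *
ob=manip.observe();print(ob["t"],ob["eef_pos"],ob["joint_velocities"].round(3),rel([.4902,-.1377,.01],(.978,-.206)))
im=snapshot("wrist")[:,:,::-1];cv2.imwrite("pics/w3.png",im)
E
```

```text
2.65 [ 0.48961591 -0.13752502  0.06018623] [ 0.009 -0.026 -0.013  0.002  0.024  0.002] [array([ 0.0022, -0.    ,  0.1673]), np.float64(-0.0566), np.float64(1.9434)]
```

View pics/w3.png

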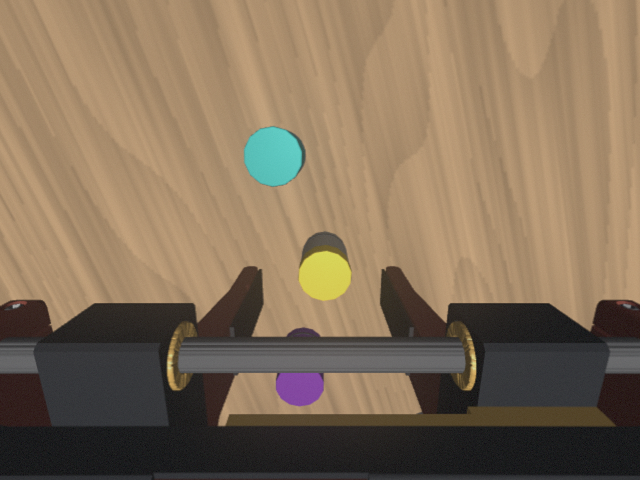

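The yellow slug, at (325,275), is centred between the fingers and its neighbours are clear. I'll go down and close.

step_arm --pt "0.002 0 0.05 0 0.4" --pt "0.002 0 0.1 0 0.4" --pt "0.002 0 0.14 0 0.4" --pt "0.002 0 0.165 0 0.4" --pt "0.002 0 0.165 0 0.4" --pt "0.002 0 0.165 0 -1" --pt "0.002 0 0.165 0 -1" --pt "0.002 0 0.165 0 -1" --pt "0.002 0 0.165 0 -1" --pt "0.002 0 0.165 0 -1"

```text
t: 3.53
eef_pos: [0.4913, -0.1366, 0.0116]
tcp_rot: [3.107, -0.461, 0.001]
ft_force: [-0.3, -0.0, 1.0]
gripper_width: 0.0315
```

step_arm --pt "0 0 0 0 -1" --pt "0 0 0 0 -1" --pt "0 0 -0.05 0 -1" --pt "0 0 -0.15 0 -1" --pt "0 0 -0.3 0 -1" --pt "0 0 -0.45 0 -1" --pt "0 0 -0.6 0 -1" --pt "0 0 -0.72 0 -1" --pt "0 0 -0.8 0 -1" --pt "0 0 -0.8 0 -1"

```text
t: 4.37
eef_pos: [0.494, -0.1374, 0.2573]
tcp_rot: [3.106, -0.461, 0.016]
ft_force: [1.7, -0.2, -2.8]
gripper_width: 0.0283
```

```bash
python3 - <<'E'
from h import *
ob=manip.observe();print(ob["t"],ob["eef_pos"],ob["gripper_width"],ob["ft_force"],rel([.5187,.149,.25],(.711,-.703)))
im=snapshot("wrist")[:,:,::-1];cv2.imwrite("pics/w4.png",im)
E
```

```text
4.3667 [ 0.49403979 -0.13739238  0.25727936] 0.028339699458806412 [ 1.70323474 -0.24215701 -2.8357926 ] [array([-0.1987, -0.9374,  0.0223]), np.float64(0.3089), np.float64(-1.6911)]
```

View pics/w4.png

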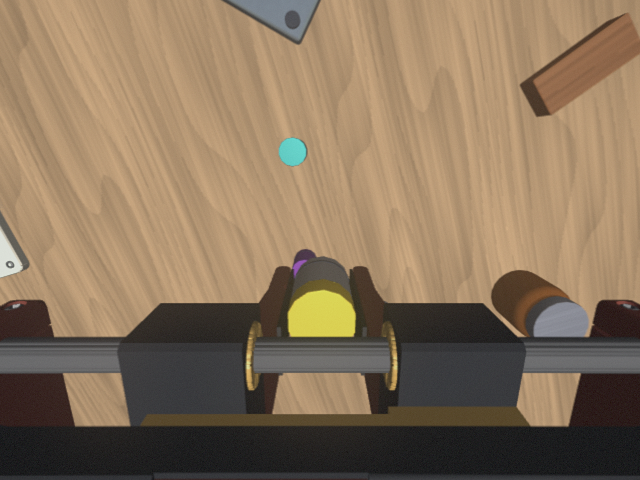

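step_arm --pt "-0.15 -0.6 0 0.3 -1" --pt "-0.15 -0.6 0 0.3 -1" --pt "-0.15 -0.6 0 0.3 -1" --pt "-0.15 -0.6 0 0.3 -1" --pt "-0.15 -0.6 0 0.3 -1" --pt "-0.15 -0.6 0 0.3 -1" --pt "-0.15 -0.6 0 0.3 -1" --pt "-0.15 -0.6 0 0.3 -1"

```text
t: 5.08
eef_pos: [0.499, 0.0487, 0.2493]
tcp_rot: [2.913, -1.171, -0.005]
ft_force: [-0.2, 0.6, -3.1]
gripper_width: 0.0284
```

```bash
python3 - <<'E'
from h import *
ob=manip.observe();im=snapshot("wrist")[:,:,::-1];cv2.imwrite("pics/w5.png",im)
print(ob["t"],ob["eef_pos"],ob["gripper_width"],ob["joints"].round(2),rel([.5187,.149,.25],(.711,-.703)))
print(proj("wrist",[.5187,.149,.1464],ob))
print([(np.round(r["at"],1),round(r["score"],2)) for r in nets.spot_point("pan","wrist")],[(np.round(r["at"],1),round(r["score"],2)) for r in nets.spot_point("band_mid","wrist")])
import pickle;pickle.dump(ob,open("o5.pkl","wb"))
E
```

```text
5.0833 [0.49895695 0.04871327 0.24925115] 0.028406769497139 [ 0.07  0.21  1.87 -0.    1.06  0.84] [array([-0.1862, -0.2874, -0.0016]), np.float64(0.009), np.float64(-1.991)]
[248.97231363 122.66081805]
[(array([244.1, 122.2]), 0.63)] []
```

View pics/w5.png

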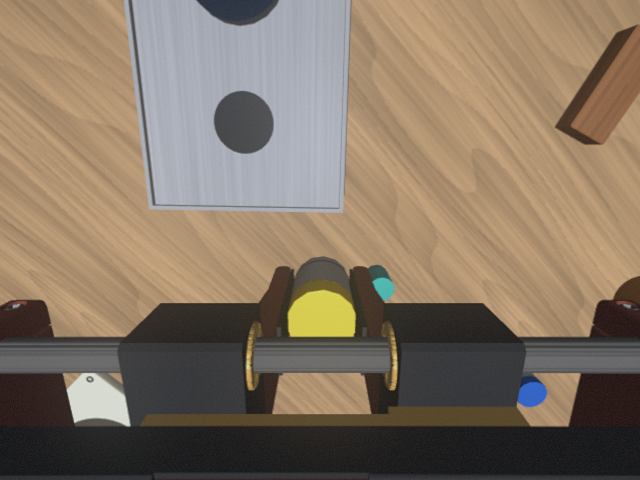

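```bash
python3 - <<'E'
from h import *
import pickle;ob=pickle.load(open("o5.pkl","rb"))
r=[ray("wrist",(244,122.3),ob),ray("top",(247,244.5)),ray("side",(300.5,266.5))]
print(tri(r),tri(r[:2]),tri([r[0],r[2]]),atz(r[0],.147))
print(rel([.5165,.1505,.25]))
# edges direction
L=[atz(ray("wrist",p,ob),.147) for p in((152,207),(343,210))];d=L[1]-L[0];print("x dir",np.degrees(np.arctan2(d[1],d[0])),np.linalg.norm(d))
E
```

```text
(array([0.51711878, 0.15033852, 0.14893939]), [np.float64(0.001058629221883462), np.float64(0.001164227020249132), np.float64(0.00025379518049061856)]) (array([0.51717798, 0.14924791, 0.15612975]), [np.float64(0.0006385192001474938), np.float64(0.0006385192001475728)]) (array([0.5165152 , 0.15114589, 0.14926615]), [np.float64(5.427329535098714e-05), np.float64(5.427329535109313e-05)]) [0.51628182 0.15161698 0.147     ]
[array([-0.1979, -0.2855,  0.001 ])]
x dir -44.630649650661645 0.15167940368479285
```

step_arm --pt "-0.197 -0.28 0 0 -1" --pt "-0.197 -0.28 0 0 -1" --pt "-0.197 -0.28 0 0 -1" --pt "-0.197 -0.28 0 0 -1" --pt "-0.197 -0.28 0.06 0 -1" --pt "-0.197 -0.28 0.12 0 -1" --pt "-0.197 -0.28 0.18 0 -1" --pt "-0.197 -0.28 0.23 0 -1" --pt "-0.197 -0.28 0.25 0 -1" --pt "-0.197 -0.28 0.25 0 -1"

```text
t: 6.07
eef_pos: [0.5149, 0.1487, 0.1747]
tcp_rot: [2.911, -1.175, -0.004]
ft_force: [0.5, 0.4, -1.1]
gripper_width: 0.0289
```

```bash
python3 - <<'E'
from h import *
ob=manip.observe();im=snapshot("wrist")[:,:,::-1];cv2.imwrite("pics/w6.png",im)
s=snapshot("side")[:,:,::-1];cv2.imwrite("pics/s6.png",cv2.resize(s[150:350,140:400],None,fx=3,fy=3))
print(ob["t"],ob["eef_pos"],ob["gripper_width"],ob["ft_force"],rel([.516,.149,.135]))
E
```

```text
6.0667 [0.51485849 0.14866607 0.17468612] 0.028850325216767413 [ 0.50974261  0.41795134 -1.07052923] [array([0.0006, 0.0017, 0.1386])]
```

View pics/w6.png

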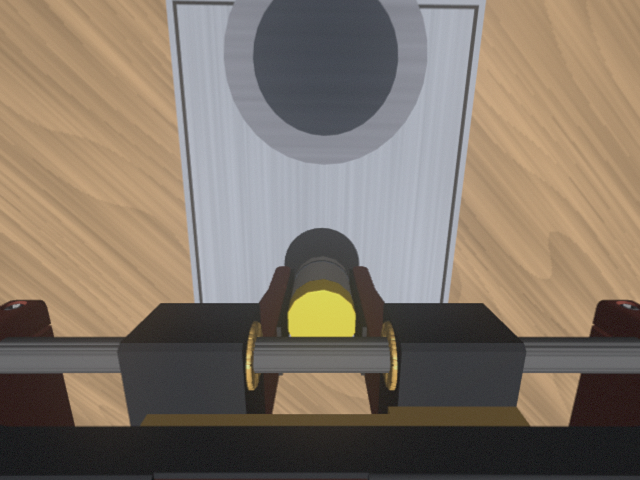

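View pics/s6.png

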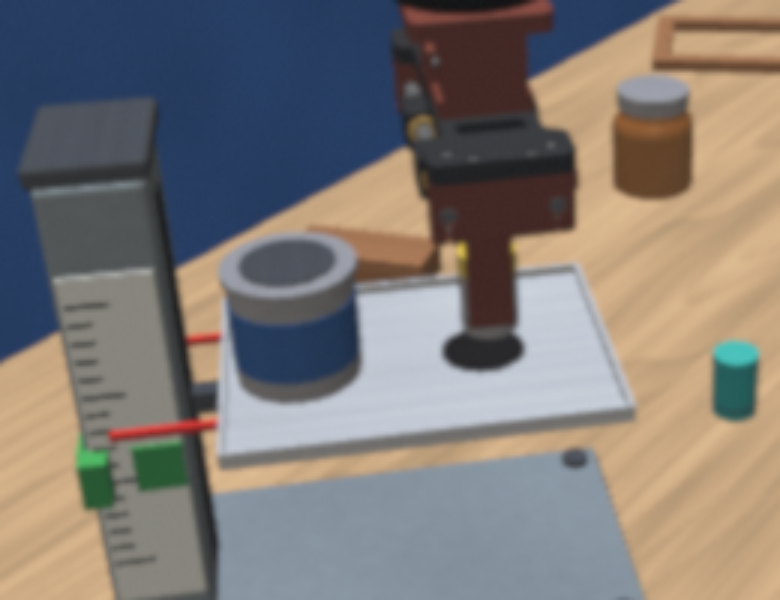

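The slug hangs over the disc with the disc edge just ahead of it, and the pan is still unloaded. Lowering slowly.

step_arm --pt "0 0 0.01 0 -1" --pt "0 0 0.02 0 -1" --pt "0 0 0.03 0 -1" --pt "0 0 0.04 0 -1" --pt "0 0 0.048 0 -1" --pt "0 0 0.056 0 -1" --pt "0 0 0.064 0 -1" --pt "0 0 0.072 0 -1" --pt "0 0 0.08 0 -1" --pt "0 0 0.088 0 -1"

```text
t: 7.0
eef_pos: [0.5158, 0.1504, 0.1496]
tcp_rot: [-2.914, 1.174, 0.0]
ft_force: [-0.6, -0.1, -0.6]
gripper_width: 0.0286
```

step_arm --pt "0 0 0.008 0 -1" --pt "0 0 0.016 0 -1" --pt "0 0 0.024 0 -1" --pt "0 0 0.032 0 -1" --pt "0 0 0.04 0 -1" --pt "0 0 0.045 0 -1" --pt "0 0 0.045 0 -1" --pt "0 0 0.045 0 -1"

```text
t: 7.67
eef_pos: [0.5158, 0.1503, 0.1362]
tcp_rot: [-2.914, 1.174, 0.0]
ft_force: [-1.6, 1.6, -0.7]
gripper_width: 0.0284
```

```bash
python3 - <<'E'
from h import *
ob=manip.observe()
s=snapshot("side")[:,:,::-1];cv2.imwrite("pics/s7.png",cv2.resize(s[150:350,140:400],None,fx=3,fy=3))
print(ob["t"],ob["eef_pos"],ob["gripper_width"],ob["ft_force"])
E
```

```text
7.6667 [0.51583377 0.15034435 0.13622852] 0.028382516252002297 [-1.56302498  1.61298095 -0.67440034]
```

View pics/s7.png

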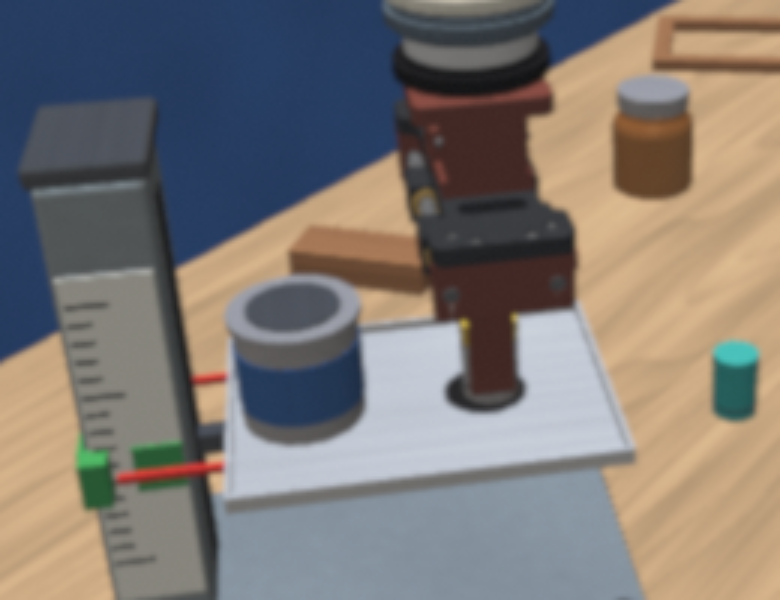

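The pan is carrying the slug and the pointer is inside the green band. I'll release partway, wait, then rise.

step_arm --pt "0 0 0 0 -0.2" --pt "0 0 0 0 -0.1" --pt "0 0 0 0 0.1" --pt "0 0 0 0 0.2" --pt "0 0 0 0 0.2" --pt "0 0 0 0 0.2"

```text
t: 8.22
eef_pos: [0.5159, 0.1503, 0.1363]
tcp_rot: [-2.914, 1.174, -0.0]
ft_force: [0.4, 0.8, -0.1]
gripper_width: 0.0528
```

step_arm --pt "0 0 -0.02 0 0.2" --pt "0 0 -0.06 0 0.2" --pt "0 0 -0.12 0 0.2" --pt "0 0 -0.2 0 0.2" --pt "0 0 -0.3 0 0.2" --pt "0 0 -0.4 0 0.2" --pt "0 0 -0.5 0 0.2" --pt "0 0 -0.5 0 0.2" --pt "0 0 -0.5 0 0.2"

```text
t: 8.97
eef_pos: [0.5168, 0.1505, 0.2884]
tcp_rot: [-2.912, 1.173, -0.006]
ft_force: [0.4, 0.3, 0.3]
gripper_width: 0.0529
```

step_arm --pt "0 0.3 0 0 0.2" --pt "0 0.3 0 0 0.2" --pt "0 0.3 0 0 0.2" --pt "0 0.3 0 0 0.2" --pt "0 0.3 0 0 0.2" --pt "0 0.3 0 0 0.2"

```text
t: 9.47
eef_pos: [0.4543, 0.086, 0.2861]
tcp_rot: [-2.914, 1.173, -0.0]
ft_force: [0.5, -0.0, -0.1]
gripper_width: 0.0526
```

```bash
python3 - <<'E'
from h import *
ob=manip.observe()
s=snapshot("side")[:,:,::-1];cv2.imwrite("pics/s8.png",cv2.resize(s[150:350,140:400],None,fx=3,fy=3))
w=snapshot("wrist")[:,:,::-1];cv2.imwrite("pics/w8.png",w)
print(ob["t"],ob["eef_pos"],ob["gripper_width"],ob["ft_force"],ob["joint_velocities"].round(3))
E
```

```text
9.4667 [0.45432194 0.08595142 0.28605917] 0.05255690519007006 [ 0.52887161 -0.02232189 -0.10748794] [ 0.008  0.007 -0.008 -0.001  0.002 -0.   ]
```

View pics/s8.png

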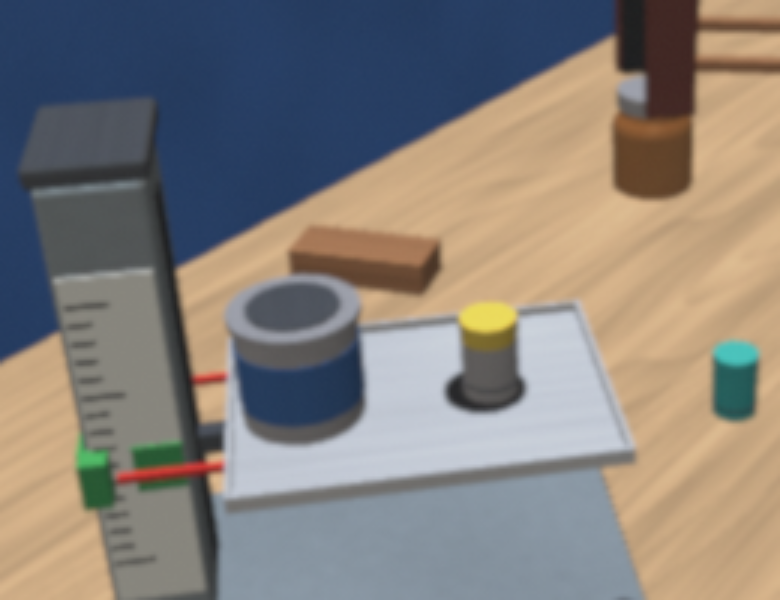

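View pics/w8.png

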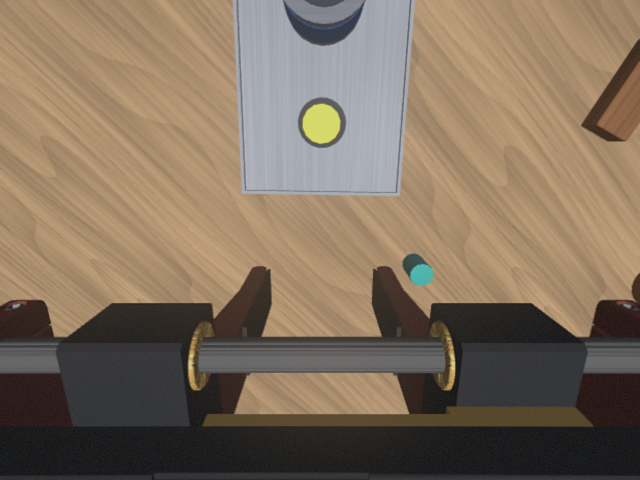

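```bash
python3 - <<'E'
from bench import manip
print(manip.job_done())
E
```

```text
the job is handed in; nothing more can be done
None
```

I put the yellow-topped 250 g slug on the pan and handed the job in. The hand-in reports no verdict.

- **Choice of slug:** I measured the band's middle about 20–26 mm below the starting pointer. That fits the 25 mm the small slug sinks the pan, not the 45 mm of the large one.
- **Placing:** I grasped the slug between the purple and turquoise look-alikes without contact showing in the force readings. I lowered it slowly onto the black disc until the pan carried its full weight, then released and backed away.
- **Last pictures:**
  - The slug stands upright within the disc.
  - The red pointer rests inside the green band, an estimated 6 mm or less from its middle. The exact offset is uncertain because of parallax between the pointer and the clip.
  - The gripper is clear of everything, with no wrist force beyond noise.
  - The final pictures did not show the blue slug. I never touched it, and it was last seen standing on the bench.
- **Disagreements:** The two-view estimates of the pan's floor height ranged from 146 to 156 mm. The pan held the slug's weight at the height I expected from 149 mm, so I relied on that. The total time was about 9.6 s.

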